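Park the scraper and tip out the milling jar

ROBOT

A 6-joint arm with a two-finger parallel gripper is mounted at the origin on the work surface. World frame = base frame: x ahead of the robot, y to its left, z up, the work surface at z = 0. Lengths are in m, angles in rad, forces in N, time in s.
With the tool pointing down it reaches from about 0.4 to 0.825 m from the base axis. Payload 7 kg.
Tool frame: the origin (TCP) lies midway between the tips of the shut fingers; the grasp point (between the pads) lies 19 mm behind it; z points along the fingers, y is the line along which they close (so a half turn about z gives the same grasp; the last joint's range is limited). The gripper opens to 85 mm and grips with 20 to 120 N. Pads are 22 mm wide; open, the fingers measure 114 mm over their backs; the gripper's body (76 mm by 85 mm) begins 54 mm behind the grasp point. The pads swing forward as they close: fully open they stand 13 mm farther back than shut.
Start: joints at [1.452, 0.359, 0.012, 0, -1.224, -0.288], TCP at [0.267, 0.62, 0.231] pointing down, gripper open.
Joint ranges: [-3.07, 3.07], [-1.43, 2.12], [-1.02, 1.25], [-3.03, 1.67], [-3.05, -0], [-3.03, 3.03]. Speed limits (rad/s): [2.39, 2.39, 3.01, 3.14, 3.14, 3.14].

INTERFACE

Orientations are given as [roll, pitch, yaw] about the fixed x, y, z axes, in that order (R = Rz(yaw) Ry(pitch) Rx(roll)).
In Python, from station import env gives the robot as it stands.
- The arm moves only by the tool send_rows, never from a script. Its argument "motion" is a list of rows, each a list of 7 numbers: the shift along the tool's x, y, z in m, then the turn, a rotation vector about the tool's x, y, z in degrees, then the closure in counts, from 0 (fully open) to 255 (shut). In form: [[x, y, z, rx, ry, rz, grip], ...]. A call has 1 to 20 rows; each row shifts and turns the commanded pose from where the row before left it, along the tool's axes as they then stand; what a row does not reach is not made up. A row lasts 1/12 s, in which the tool goes at most 41.7 mm and 7.16 degrees, less where a joint would pass 70% of its speed; a pose out of reach is approached as far as the arm can. A call is refused whole if a number of a shift passes 0.0417 or a number of a turn 7.16, either way. A call with a gripper value outside its range is refused whole. The fingers move at their own pace and stop on an object; "squeeze" is the grip in N (left out, the last holds). Time passes only in rows, so rows that do not move let the fingers close. It gives the time, the measured TCP pose, the force, the opening and the grip force at its end, in the units of the state.
- env.read_state(): the state, without advancing time (a new reading comes with each control period).
- env.capture(name): name is "side" or "top" or "wrist"; returns a dict with "color" (480x640x3 uint8, red, green, blue), "fx", "fy", "cx", "cy" (pixels), "T" (4x4, takes a point from camera to world coordinates). Camera axes: x right, y down, z forward; pixel columns grow to the right and rows downward; lengths in m; the calibration is good to about 2 mm. A picture is of the moment at which its call begins. There is no depth.
- env.finish_job(): hands the job in; it is judged then, once.
The state is a dict: "t": time; "joint_pos": joint angles; "joint_vel": joint speeds; "tau": joint torques, N m; "position": TCP position; "tcp_rot": TCP orientation; "force": force on the tool from outside, world axes, zero at the start; "ft_torque": the same for the moment, N m; "gripper_width": opening from 0.0 (shut) to 1.0 (fully open); "grasp_force": force on a finger pad.
Only numpy, scipy, OpenCV 4.12 (cv2) and the standard library are available. Lean on these libraries where they do the work, as an engineer would, in place of code of your own. Each camera call takes 0.05 s, during which the arm holds its last target. There are 200 camera calls.

TASK

The milling jar is ready to be emptied: take the blue scraper out of it and slide its blade fully home into the free, blue-edged slot of the slanted scraper block, leaving it there. Then swing the red-gripped lever over to tip the jar, so that all four grinding balls end up in the tray, and leave the jar tipped. Move the jar only by its lever, and do not disturb the other things on the bench.

Things in the scene. Friction and masses are not known exactly. Their poses are not given: they have to be found in the camera images.
- scraper_center (a point): Middle of the blue flat scraper, 200 mm long, 0.07 kg. z: along it from blade tip to handle end, x: across its width, y: through its thickness. Blade 95 mm long, 50 mm wide (42 over the last 12 mm at the tip), 4 mm thick; handle the other 105 mm, 24 mm wide (x), 16 mm thick (y), with a square shoulder at the blade.
- scraper_handle (a point): The place to grip: point on the scraper's axis, 65 mm from scraper_center, 35 mm from the handle end; same axes. At the start the scraper stands in the jar, tip on its floor, handle leaning on the rim on the side away from the tray, 28 deg from vertical; the last 75 mm of the handle are clear of the rim. Lifted straight up, it comes out free.
- scraper_tip (a point): Middle of the end of the scraper's blade, 165 mm from scraper_handle along its axis; same axes.
- slot: Free slot, edged in blue, in one of the block's three places. Origin: centre of its mouth, 116 mm above the bench; z: out along the slot, leaning 35 deg from vertical towards the robot and its right; y: level, its narrow way (10 mm); x: long way (58 mm). 105 mm deep, open below: home, the scraper's shoulder rests on the face, tip 95 mm down, z along slot z, y along slot y.
- block: Slanted wooden scraper block, fixed, 200 mm wide (y), 150 mm deep, 140 mm high; origin on the bench under it. Three like slots 62 mm apart along y; the other two hold a green-handled and a yellow-handled tool (fixed), handles 22 x 15 mm standing 80 to 85 mm out of the slanted face.
- stand: Steel tipping stand, fixed; origin on the bench right below the jar's middle. x: the level pivot axis, pointing away from the robot to the lever's side; y: away from the tray. Uprights 140 mm high at x = -60 and 60 mm.
- lever_pivot (a point): Point on the pivot axis at the jar's middle, 120 mm above the bench. Its axes turn with the jar.
- lever_grip (a point): Middle of the lever's red grip, a round bar 16 mm thick, 66 mm long, parallel to the pivot axis and 110 mm from it; 112 mm along the stand's x from lever_pivot. The lever's plate is 34 mm away towards the jar. At the start the lever leans 60 deg from vertical away from the tray, grip 175 mm above the bench; it swings up and over.
- lever (a joint): Angle of lever and jar together, rad: 0 upright, growing as the jar tips towards the tray (stand's -y), stop at 2.05. About 0.25 N m of friction: it stays where it is left and takes 2 to 5 N at the grip. The balls roll out between about 1.3 and 1.8.
- jar: Stainless milling jar clamped in the cradle, 90 mm across outside, 80 inside, 115 mm high; origin under its bottom, 65 mm above the bench when upright (rim at 180 mm).
- tray: Loose aluminium catch tray, 190 x 180 mm (x, y), walls 35 mm high, 4 mm thick, floor 4 mm; origin under its middle. Stands beside the stand where the jar empties; it is well placed and need not be moved.
- ball0: White ceramic grinding ball 1 of 4, 24 mm, 43 g; origin at its centre; starts on the jar floor, under the scraper.
- ball1: White ceramic grinding ball 2 of 4, 24 mm, 43 g; origin at its centre; starts on the jar floor, under the scraper.
- ball2: White ceramic grinding ball 3 of 4, 24 mm, 43 g; origin at its centre; starts on the jar floor, under the scraper.
- ball3: White ceramic grinding ball 4 of 4, 24 mm, 43 g; origin at its centre; starts on the jar floor, under the scraper.
- beaker: Bystander, to be left alone: empty stainless beaker, 80 mm across, 105 mm high; origin under its middle on the bench.
- amber_bottle: Bystander, to be left alone: amber glass bottle with blue cap, 70 mm across, 160 mm high; origin under its middle on the bench.
- white_jar: Bystander, to be left alone: white plastic jar with red lid, 68 mm across, 75 mm high; origin under its middle on the bench.
- spanner: Bystander, to be left alone: open-ended spanner lying flat; origin under its middle on the bench.
- wash_bottle: Bystander, to be left alone: white bottle with red cap, 60 mm across, 170 mm high; origin under its middle on the bench.
- brush: Bystander, to be left alone: brush lying flat; origin under its middle on the bench.
- mortar: Bystander, to be left alone: white ceramic bowl, 100 mm across, 50 mm high; origin under its middle on the bench.
There are look-alikes about, which are no part of the job. Of the things that look like the part that bears scraper_center, the largest one is meant.

How it is judged:
On the way:
1. the scraper is fully home in the free slot and let go, while the jar is still upright (z of scraper_tip in the frame of slot below -0.085 m and y of scraper_tip in the frame of slot between -0.012 and 0.012 m and angle between the z axis of scraper_center and the z axis of slot, either way round below 0.17 rad and angle between the y axis of scraper_center and the y axis of slot, either way round below 0.2 rad and value of joint lever below 0.2 rad and contact force between the fingers and scraper below 0.3 N), for 0.2 s.
At the end, for the whole second after the job is handed in: The scraper is in the free slot with its tip at least 85 mm below the mouth (fully home is 95 mm), its axis within 0.17 rad of the slot's and its thickness within 0.2 rad of the slot's narrow way; all four balls lie inside the tray, slower than 0.1 m/s; the jar is still tipped by more than 1.4 rad (z of scraper_tip in the frame of slot below -0.085 m and y of scraper_tip in the frame of slot between -0.012 and 0.012 m and angle between the z axis of scraper_center and the z axis of slot, either way round below 0.17 rad and angle between the y axis of scraper_center and the y axis of slot, either way round below 0.2 rad and x of ball0 in the frame of tray between -0.095 and 0.095 m and y of ball0 in the frame of tray between -0.09 and 0.09 m and z of each of ball0, ball1, ball2, ball3 in the frame of tray below 0.045 m and linear speed of each of ball0, ball1, ball2, ball3 below 0.1 m/s and x of ball1 in the frame of tray between -0.095 and 0.095 m and y of ball1 in the frame of tray between -0.09 and 0.09 m and x of ball2 in the frame of tray between -0.095 and 0.095 m and y of ball2 in the frame of tray between -0.09 and 0.09 m and x of ball3 in the frame of tray between -0.095 and 0.095 m and y of ball3 in the frame of tray between -0.09 and 0.09 m and value of joint lever above 1.4 rad); the robot touches nothing.
It fails at once if the jar is tipped (beyond 0.35 rad) before the scraper is home in the slot (value of joint lever above 0.35 rad and not (z of scraper_tip in the frame of slot below -0.085 m and y of scraper_tip in the frame of slot between -0.012 and 0.012 m and angle between the z axis of scraper_center and the z axis of slot, either way round below 0.17 rad and angle between the y axis of scraper_center and the y axis of slot, either way round below 0.2 rad)).
It fails at once if the robot pushes the jar itself (over 3 N) while it is tipped by 0.3 rad or more (value of joint lever above 0.3 rad and contact force between any of the fingers, the arm and jar above 3 N).
It fails at once if a bystander is moved by more than 30 mm (distance of any of beaker, amber_bottle, white_jar, spanner, wash_bottle, brush, mortar from where it was at the start of the episode above 0.03 m).
It also fails if it takes over 72 s, if anything falls off the work surface, if the arm or the gripper's body presses on something with over 40 N, if the wrist force passes 120 N, or if a joint passes its speed limit or range.

## Working session

There is one attempt and no reset: what is moved stays moved. The work goes in short steps, Python scripts to look and compute and a tool call to move; the robot and the scene stay as the last step left them, time stands still between calls to the robot, and variables do not carry over. Pictures are saved under pics/ and viewed, at most 10 in all, crops included, and the job is handed in when it is done.

Besides the shell and the picture viewer there is one more tool, called after "Call:" in YAML: its name, and indented under it one key for each argument. send_rows: Moves the arm, as the interface text tells. Its arguments: {"type":"object","properties":{"motion":{"type":"array","items":{"type":"array","items":{"type":"number"}}},"squeeze":{"type":"number"}},"required":["motion"]}

```bash
mkdir -p pics; cat > h.py <<'E'
import numpy as np, cv2
from scipy.spatial.transform import Rotation as R
from station import env
def cap(n,f=None):
    c=env.capture(n)
    if f: cv2.imwrite('pics/'+f,c['color'][:,:,::-1])
    return c
def ray(c,u,v):
    T=np.array(c['T']); d=np.array([(u-c['cx'])/c['fx'],(v-c['cy'])/c['fy'],1.])
    return T[:3,3],T[:3,:3]@d
def onz(c,u,v,z):
    o,d=ray(c,u,v); return o+d*(z-o[2])/d[2]
def tri(*rs):
    A=np.zeros((3,3));b=np.zeros(3)
    for o,d in rs:
        d=d/np.linalg.norm(d);P=np.eye(3)-np.outer(d,d);A+=P;b+=P@o
    x=np.linalg.solve(A,b)
    return x,[np.linalg.norm((np.eye(3)-np.outer(d,d)/(d@d))@(x-o)) for o,d in rs]
def proj(c,p):
    T=np.array(c['T']);q=T[:3,:3].T@(np.asarray(p)-T[:3,3]);return c['fx']*q[0]/q[2]+c['cx'],c['fy']*q[1]/q[2]+c['cy']
E
python3 - <<'E'
from h import *
for n in('side','top'):
    c=cap(n,n+'0.png'); print(n,c['fx'],c['cx'],c['cy'],np.round(c['T'],3).tolist())
    np.savez(n+'0.npz',**c)
print(env.read_state())
E
```

```text
side 483.9711013971511 328.25889253339284 236.61279951900295 [[0.943, -0.2, 0.267, 0.099], [-0.333, -0.511, 0.792, -1.161], [-0.022, -0.836, -0.549, 0.954], [0.0, 0.0, 0.0, 1.0]]
top 479.35585353147593 311.3961261237683 231.19703349416054 [[0.029, -0.999, 0.045, 0.419], [-0.999, -0.028, 0.021, -0.023], [-0.02, -0.045, -0.999, 1.443], [0.0, 0.0, 0.0, 1.0]]
{'t': 0.1, 'joint_pos': array([ 1.45213681e+00,  3.59347518e-01,  1.11717241e-02, -2.94924424e-04,
       -1.22416481e+00, -2.88104271e-01]), 'joint_vel': array([ 0.00087614, -0.00231855,  0.00263629,  0.00179018,  0.00087947,
       -0.00048211]), 'tau': array([-1.59014417e-03, -5.84764051e+01,  2.94107527e+01,  6.95457593e+00,
       -3.13486365e-03,  5.07386432e-06]), 'position': array([0.26691125, 0.61950639, 0.23044825]), 'tcp_rot': array([ 3.14003324e+00, -1.72985350e-04, -4.06864065e-01]), 'force': array([ 0.36136666, -0.36822917, -0.15882402]), 'ft_torque': array([-0.03961281,  0.02376585,  0.00560934]), 'grasp_force': 0.0, 'gripper_width': 0.9974931137448013}
```

View pics/side0.png

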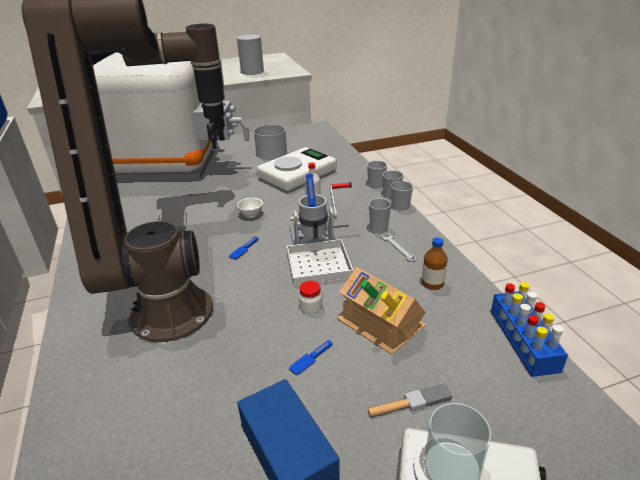

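View pics/top0.png

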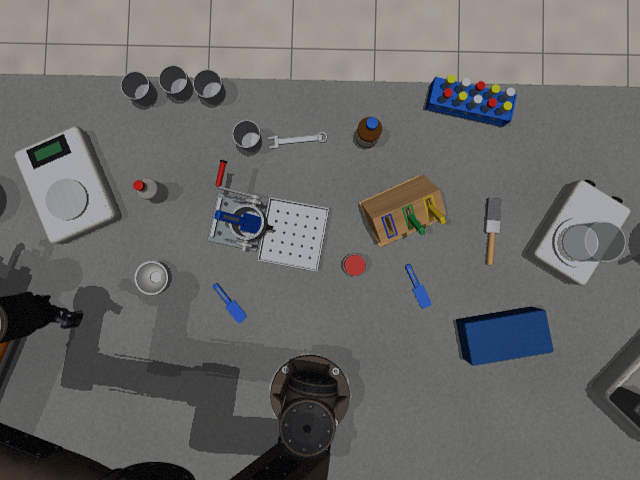

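Side view: robot at left, jar and stand at (313,210), with the tray at (319,262) and the block at (382,305). Top view: jar at (247,222), red grip at (221,174), free blue-edged slot at (389,226).

Blue scraper candidates in the top view are the one in the jar (238,221) and the loose ones at (229,302) and (418,286). The one in the jar is meant: it leans on the rim away from the tray, and it is the largest. I'll confirm with a crop.

```bash
python3 - <<'E'
from h import *
t=np.load('top0.npz')['color'];s=np.load('side0.npz')['color']
a=cv2.resize(t[150:260,200:460],None,fx=3,fy=3,interpolation=cv2.INTER_CUBIC)
b=cv2.resize(s[155:355,270:430],None,fx=3,fy=3,interpolation=cv2.INTER_CUBIC)
cv2.imwrite('pics/ct.png',a[:,:,::-1]);cv2.imwrite('pics/cs.png',b[:,:,::-1])
for n,im in(('top',t),('side',s)):
    h=cv2.cvtColor(im,cv2.COLOR_RGB2HSV)
    for k,lo,hi in(('blue',(105,120,60),(130,255,255)),('red',(0,150,90),(5,255,255)),('green',(45,120,60),(85,255,255)),('yel',(22,150,90),(34,255,255))):
        m=cv2.inRange(h,lo,hi);nn,l,st,ce=cv2.connectedComponentsWithStats(m)
        for i in range(1,nn):
            if st[i][4]>15 : print(n,k,st[i],ce[i].round(1),[np.round(v,1) for v in cv2.minAreaRect(np.argwhere(l==i)[:,::-1].astype(np.float32))])
E
```

```text
top blue [ 427   77   90   49 1815] [469.1 103.4] [array([471.7, 101.8]), array([84.9, 33.9]), np.float64(12.1)]
top blue [366 117  12  12 113] [371.7 122.6] [array([371.5, 122.5]), array([11., 11.]), np.float64(90.0)]
top blue [214 210  47  23 514] [241.7 220.7] [array([237.4, 219.3]), array([46.5, 18.7]), np.float64(18.4)]
top blue [385 214  13  21  35] [392.1 222.4] [array([393. , 223.7]), array([21.8,  5.6]), np.float64(58.6)]
top blue [381 217  14  22  41] [385.9 228.1] [array([386.1, 226.7]), array([21.9,  6.7]), np.float64(63.4)]
top blue [405 264  26  45 371] [418.9 290.2] [array([416.7, 285.6]), array([46.5, 11.9]), np.float64(65.0)]
top blue [213 283  34  40 353] [231.8 306.2] [array([228.4, 302. ]), array([45.8, 11.6]), np.float64(51.8)]
top blue [ 465  310   88   55 3529] [508.4 337.2] [array([508.4, 337.2]), array([42.9, 82.9]), np.float64(80.3)]
top red [477  81   8   9  52] [480.4  85. ] [array([480.3,  84.7]), array([7.1, 7.8]), np.float64(45.0)]
top red [444  89   8   8  50] [447.5  92.5] [array([447.5,  92.5]), array([7., 7.]), np.float64(90.0)]
top red [488  99   8
[... 2799 characters left out ...]
[array([313.6, 153.4]), array([15.2,  3.5]), np.float64(18.4)]
side green [361 280  26  29 239] [371.  291.2] [array([369.4, 291.2]), array([22.9, 28.2]), np.float64(32.5)]
side yel [520 282   9  10  72] [523.7 286.2] [array([524. , 286.5]), array([9., 8.]), np.float64(90.0)]
side yel [380 291  26  30 314] [391.4 302.7] [array([389. , 302.3]), array([21.9, 29.4]), np.float64(33.7)]
side yel [512 293  11  10  78] [517.  297.9] [array([516.8, 297.9]), array([9.4, 8.9]), np.float64(26.6)]
side yel [543 313  11  11  90] [547.9 318. ] [array([547.8, 318.1]), array([9.8, 9.8]), np.float64(18.4)]
side yel [536 327  11  11  98] [541.1 331.8] [array([541., 332.]), array([10., 10.]), np.float64(90.0)]
```

View pics/ct.png

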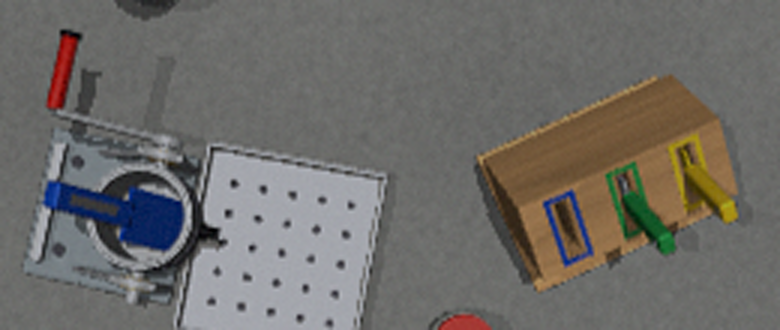

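View pics/cs.png

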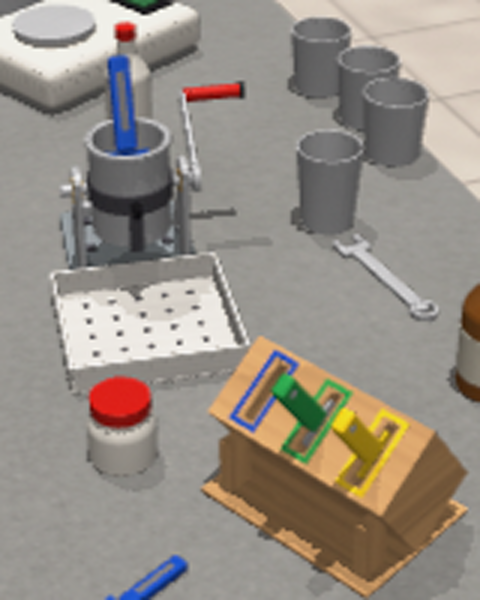

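The crops confirm it. The blue wide scraper stands in the jar, handle end about top px (215.7,215), leaning away from the tray. The free slot's blue frame is at top px (389.4,226), left of the green and yellow tools.

```bash
python3 - <<'E'
from h import *
t=dict(np.load('top0.npz'));s=dict(np.load('side0.npz'))
f=lambda x:np.round(x,4)
P=lambda u,v:(200+u/3-.33,150+v/3-.33)
Q=lambda u,v:(270+u/3-.33,155+v/3-.33)
print('slot z',f(onz(t,*P(568,228),.116)), 'tri',tri(ray(t,*P(568,228)),ray(s,*Q(264,390))))
print('green/yellow frames',f(onz(t,*P(629,199),.116)),f(onz(t,*P(687,167),.116)))
print('grip tri',tri(ray(t,220.1,173.7),ray(s,340.2,185.3)),f(onz(t,220.1,173.7,.178)))
a,b=onz(t,*P(57,108),.178),onz(t,*P(70,34),.178);print('grip ends',f(a),f(b),np.linalg.norm(a-b),np.degrees(np.arctan2(*(b-a)[1::-1])))
print('jar rim',f(onz(t,*P(143,220),.18)))
print('handle end tri',tri(ray(t,*P(48,195)),ray(s,*Q(120,57))), f(onz(t,*P(48,195),.245)))
print('handle shoulder',f(onz(t,*P(131,212),.155)))
cs=[onz(t,*P(*p),.035) for p in((210,146),(386,176),(357,345))]
print('tray',f(cs),np.degrees(np.arctan2(*(cs[1]-cs[0])[1::-1])))
for n,u,v,z in(('beaker',246,136,.1),('washcap',138,185,.17),('mortar',152,277,.05),('whitejar',354.5,264.7,.075),('amber',371,123,.16)):print(n,f(onz(t,u,v,z)))
E
```

```text
slot z [ 0.4997 -0.2088  0.116 ] tri (array([ 0.50022734, -0.20877109,  0.11764619]), [np.float64(0.0006639156599377379), np.float64(0.0006639156599375526)])
green/yellow frames [ 0.528  -0.2642  0.116 ] [ 0.559  -0.3169  0.116 ]
grip tri (array([0.62318069, 0.25180298, 0.1770432 ]), [np.float64(0.0007504531678623573), np.float64(0.0007504531678624012)]) [0.6223 0.2518 0.178 ]
grip ends [0.5901 0.2544 0.178 ] [0.6566 0.2453 0.178 ] 0.06709310731554673 -7.817436727553264
jar rim [0.4925 0.1741 0.18  ]
handle end tri (array([0.51008541, 0.24359953, 0.24598415]), [np.float64(0.0027112795350133787), np.float64(0.0027112795350133453)]) [0.5076 0.2446 0.245 ]
handle shoulder [0.5009 0.1891 0.155 ]
tray [[ 0.5758  0.1331  0.035 ]
 [ 0.5508 -0.041   0.035 ]
 [ 0.3845 -0.0172  0.035 ]] -98.16606909031256
beaker [0.7444 0.199  0.1   ]
washcap [0.5874 0.4741 0.17  ]
mortar [0.3348 0.4676 0.05  ]
whitejar [ 0.3884 -0.1191  0.075 ]
amber [ 0.7734 -0.1482  0.16  ]
```

```bash
cat >> h.py <<'E'
def unit(v): v=np.asarray(v,float); return v/np.linalg.norm(v)
def frame(z,y):  # tool R from z, approx y
    z=unit(z); y=np.asarray(y,float); y=unit(y-z*(y@z)); return np.stack([np.cross(y,z),y,z],1)
def pose():
    s=env.read_state(); return np.array(s['position']),R.from_euler('xyz',s['tcp_rot']).as_matrix()
def plan(p1,R1,p0=None,R0=None):
    if p0 is None: p0,R0=pose()
    rv=R.from_matrix(R0.T@R1).as_rotvec(degrees=True)
    print('rot(tool,deg)',rv.round(2),'|',np.linalg.norm(rv).round(1),' then shift in NEW tool axes mm',(R1.T@(p1-p0)*1e3).round(1),' in OLD',(R0.T@(p1-p0)*1e3).round(1))
SZ=unit([.065,.465,.883]); SX=np.array([.990,-.139,0]); SY=np.array([.139,.990,0])
H0=np.array([.507,.227,.215])
RG=frame(-SZ,-SX)
SLOT=np.array([.500,-.209,.116]); LZ=np.array([-.503,-.276,.819]); LY=np.array([.481,-.876,0])
LX=np.cross(LY,LZ)
RI=frame(-LZ,-LX*np.sign(LX[0]))
E
python3 - <<'E'
from h import *
p0,R0=pose()
plan(H0+.07*SZ,RG)
p=H0+.07*SZ;print(p)
plan(SLOT+LZ*.25,RI,p,RG); plan(SLOT+LZ*.25,frame(-LZ,LX*np.sign(LX[0])),p,RG)
c=cap('wrist','w0.png');print(np.round(np.linalg.inv(np.r_[np.c_[R0,p0],[[0,0,0,1]]])@c['T'],3),c['fx'])
E
```

```text
rot(tool,deg) [-18.14  23.83  73.11] | 79.0  then shift in NEW tool axes mm [ 306.5 -292.3  110.5]  in OLD [367.1 233.8 -45.9]
[0.51154968 0.25954774 0.2768057 ]
rot(tool,deg) [ 42.12 -37.46 -26.82] | 62.4  then shift in NEW tool axes mm [ 405.1  285.3 -253.4]  in OLD [507.5  61.3 220.1]
rot(tool,deg) [-49.21 -55.33 135.34] | 154.3  then shift in NEW tool axes mm [-405.1 -285.3 -253.4]  in OLD [507.5  61.3 220.1]
[[-0.    -0.945 -0.328  0.084]
 [ 1.     0.    -0.001  0.001]
 [ 0.001 -0.328  0.945 -0.142]
 [ 0.     0.     0.     1.   ]] 330.80925330381007
```

Call:
send_rows:
  motion:
    - [0,0,-0.03,0,0,0,0]
    - [0,0,-0.03,0,0,0,0]
    - [0.0306,0.0195,0.001,0,0,0,0]
    - [0.0306,0.0195,0.001,0,0,0,0]
    - [0.0306,0.0195,0.001,0,0,0,0]
    - [0.0306,0.0195,0.001,0,0,0,0]
    - [0.0306,0.0195,0.001,0,0,0,0]
    - [0.0306,0.0195,0.001,0,0,0,0]
    - [0.0306,0.0195,0.001,0,0,0,0]
    - [0.0306,0.0195,0.001,0,0,0,0]
    - [0.0306,0.0195,0.001,0,0,0,0]
    - [0.0306,0.0195,0.001,0,0,0,0]
    - [0.0306,0.0195,0.001,0,0,0,0]
    - [0.0306,0.0195,0.001,0,0,0,0]

```text
t: 1.32
position: [0.5123, 0.258, 0.2793]
tcp_rot: [-3.142, 0.0, -0.407]
force: [1.9, 1.1, 0.3]
gripper_width: 0.998
grasp_force: 0.0
```

Call:
send_rows:
  motion:
    - [0,0,0,-1.51,1.99,6.09,0]
    - [0,0,0,-1.51,1.99,6.09,0]
    - [0,0,0,-1.51,1.99,6.09,0]
    - [0,0,0,-1.51,1.99,6.09,0]
    - [0,0,0,-1.51,1.99,6.09,0]
    - [0,0,0,-1.51,1.99,6.09,0]
    - [0,0,0,-1.51,1.99,6.09,0]
    - [0,0,0,-1.51,1.99,6.09,0]
    - [0,0,0,-1.51,1.99,6.09,0]
    - [0,0,0,-1.51,1.99,6.09,0]
    - [0,0,0,-1.51,1.99,6.09,0]
    - [0,0,0,-1.51,1.99,6.09,0]
    - [0,0,0,0,0,0,0]

```text
t: 2.4
position: [0.5118, 0.2601, 0.2774]
tcp_rot: [-3.141, -0.492, -1.715]
force: [-0.1, -0.0, 0.0]
gripper_width: 0.999
grasp_force: 0.0
```

```bash
python3 - <<'E'
from h import *
plan(H0+.07*SZ,RG);plan(H0-.019*SZ,RG)
print(env.read_state()['joint_pos'].round(2),pose()[0])
c=cap('wrist','w1.png');np.savez('w1.npz',**c)
for n,p in(('end',H0+.035*SZ),('H',H0),('tip',H0-.165*SZ)):print(n,np.round(proj(c,p)))
E
```

```text
rot(tool,deg) [ 0.09 -0.19 -0.23] | 0.3  then shift in NEW tool axes mm [0.2 0.2 0.8]  in OLD [0.2 0.1 0.8]
rot(tool,deg) [ 0.09 -0.19 -0.23] | 0.3  then shift in NEW tool axes mm [ 0.2  0.2 89.8]  in OLD [-0.   0.  89.8]
[ 0.96  0.38 -0.04  0.22 -1.6  -1.14] [0.5117836  0.26013053 0.2774262 ]
end [316. 274.]
H [316. 252.]
tip [316. 200.]
```

View pics/w1.png

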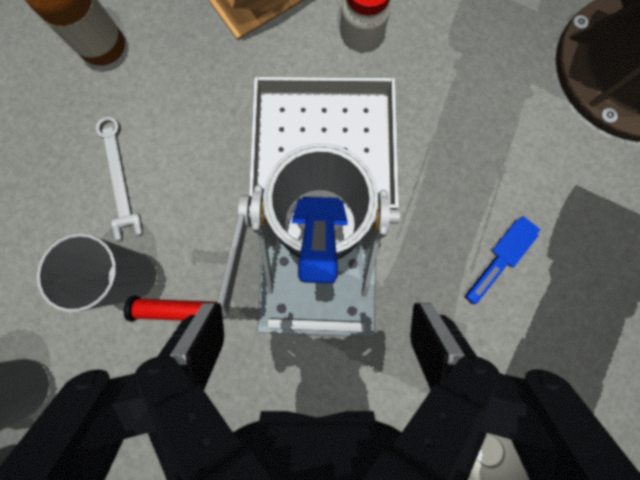

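The wrist view shows the handle end at (318,272), against a predicted (316,274), so the grasp pose is good. The left finger passes clear of the red grip at (215,305). I'll advance and grip.

Call:
send_rows:
  motion:
    - [0,0,0.015,0,0,0,0]
    - [0,0,0.015,0,0,0,0]
    - [0,0,0.015,0,0,0,0]
    - [0,0,0.015,0,0,0,0]
    - [0,0,0.015,0,0,0,0]
    - [0,0,0.015,0,0,0,0]
    - [0,0,0,0,0,0,0]
    - [0,0,0,0,0,0,255]
    - [0,0,0,0,0,0,255]
    - [0,0,0,0,0,0,255]
    - [0,0,0,0,0,0,255]
    - [0,0,0,0,0,0,255]
    - [0,0,0,0,0,0,255]
    - [0,0,0,0,0,0,255]
    - [0,0,0,0,0,0,255]
    - [0,0,0,0,0,0,255]
    - [0,0,0,0,0,0,255]
    - [0,0,0,0,0,0,255]
  squeeze: 60

```text
t: 3.95
position: [0.5062, 0.2181, 0.2002]
tcp_rot: [-3.14, -0.487, -1.71]
force: [-0.6, 1.4, 5.2]
gripper_width: 0.269
grasp_force: 58.8
```

Call:
send_rows:
  motion:
    - [0.0047,0,-0.0088,0,0,0,255]
    - [0.0047,0,-0.0088,0,0,0,255]
    - [0.0094,0,-0.0177,0,0,0,255]
    - [0.0094,0,-0.0177,0,0,0,255]
    - [0.0094,0,-0.0177,0,0,0,255]
    - [0.0094,0,-0.0177,0,0,0,255]
    - [0.0094,0,-0.0177,0,0,0,255]
    - [0.0094,0,-0.0177,0,0,0,255]
    - [0.0094,0,-0.0177,0,0,0,255]
    - [0.0047,0,-0.0088,0,0,0,255]
    - [0,0,0,0,0,0,255]

```text
t: 4.87
position: [0.5063, 0.2181, 0.3725]
tcp_rot: [-3.137, -0.484, -1.711]
force: [0.0, -0.2, -1.7]
gripper_width: 0.278
grasp_force: 58.6
```

```bash
python3 - <<'E'
from h import *
s=env.read_state();print(s['position'],s['gripper_width'],s['force'],s['joint_pos'].round(2))
# hover: scraper tip 50 mm above mouth => handle at 0.215 along z
plan(SLOT+LZ*(.215-.019),RI)
E
```

```text
[0.50627537 0.21807605 0.37254204] 0.2779687234115001 [ 0.01648584 -0.19022424 -1.69976773] [ 0.92  0.29  0.03  0.24 -1.74 -1.07]
rot(tool,deg) [ 41.85 -37.26 -26.9 ] | 62.2  then shift in NEW tool axes mm [ 371.3  320.1 -106.9]  in OLD [390.1  37.7 313.3]
```

Call:
send_rows:
  motion:
    - [0.029,0.0025,0.0152,0,0,0,255]
    - [0.029,0.0025,0.0152,0,0,0,255]
    - [0.029,0.0025,0.0152,0,0,0,255]
    - [0.029,0.0025,0.0152,0,0,0,255]
    - [0.029,0.0025,0.0152,0,0,0,255]
    - [0.029,0.0025,0.0152,0,0,0,255]
    - [0.029,0.0025,0.0152,0,0,0,255]
    - [0.029,0.0025,0.0152,0,0,0,255]
    - [0.029,0.0025,0.0152,0,0,0,255]
    - [0.029,0.0025,0.0152,0,0,0,255]
    - [0.029,0.0025,0.0152,0,0,0,255]
    - [0.029,0.0025,0.0152,0,0,0,255]
    - [0.029,0.0025,0.0152,0,0,0,255]
    - [0.029,0.0025,0.0152,0,0,0,255]
    - [0.029,0.0025,0.0152,0,0,0,255]
    - [0,0,0,0,0,0,255]

```text
t: 6.2
position: [0.3978, -0.2668, 0.371]
tcp_rot: [3.14, -0.487, -1.713]
force: [-1.2, 0.4, -0.7]
gripper_width: 0.273
grasp_force: 58.8
```

Call:
send_rows:
  motion:
    - [0,0,0,4.18,-3.73,-2.69,255]
    - [0,0,0,4.18,-3.73,-2.69,255]
    - [0,0,0,4.18,-3.73,-2.69,255]
    - [0,0,0,4.18,-3.73,-2.69,255]
    - [0,0,0,4.18,-3.73,-2.69,255]
    - [0,0,0,4.18,-3.73,-2.69,255]
    - [0,0,0,4.18,-3.73,-2.69,255]
    - [0,0,0,4.18,-3.73,-2.69,255]
    - [0,0,0,4.18,-3.73,-2.69,255]
    - [0,0,0,4.18,-3.73,-2.69,255]
    - [0,0,0,0,0,0,255]
    - [0,0,0,0,0,0,255]

```text
t: 7.2
position: [0.3972, -0.2656, 0.3683]
tcp_rot: [-2.593, -0.008, -1.128]
force: [0.5, 0.6, -0.2]
gripper_width: 0.271
grasp_force: 58.8
```

```bash
python3 - <<'E'
from h import *
s=env.read_state();print(s['position'],s['gripper_width'],s['force'],s['joint_pos'].round(2))
plan(SLOT+LZ*(.215-.019),RI)
E
```

```text
[ 0.39723352 -0.26555905  0.36827353] 0.2709860819944957 [ 0.49783634  0.56141345 -0.24886684] [-0.58 -0.14 -0.18 -0.48 -1.25  1.11]
rot(tool,deg) [ 3.62 -2.24 -2.6 ] | 5.0  then shift in NEW tool axes mm [-0.2 48.7 77.9]  in OLD [-1.2 43.7 80.8]
```

Call:
send_rows:
  motion:
    - [0,0,0,3.62,-2.24,-2.6,255]
    - [0,0.0097,0.0156,0,0,0,255]
    - [0,0.0097,0.0156,0,0,0,255]
    - [0,0.0097,0.0156,0,0,0,255]
    - [0,0.0097,0.0156,0,0,0,255]
    - [0,0.0097,0.0156,0,0,0,255]
    - [0,0,0,0,0,0,255]
    - [0,0,0,0,0,0,255]

```text
t: 7.87
position: [0.403, -0.2596, 0.2775]
tcp_rot: [-2.531, -0.001, -1.06]
force: [-0.1, 0.5, 0.5]
gripper_width: 0.273
grasp_force: 58.9
```

```bash
python3 - <<'E'
from h import *
plan(SLOT+LZ*(.215-.019),RI)
c=cap('wrist','w2.png');np.savez('w2.npz',**c)
p,Rt=pose();np.savez('p2.npz',p=p,Rt=Rt)
print('slot',np.round(proj(c,SLOT)),[np.round(proj(c,SLOT+a*.029*LX+b*.005*LY)) for a in(1,-1) for b in(1,-1)])
tip=p-Rt[:,2]*.019+Rt[:,2]*.165
print('tip',np.round(proj(c,tip)),[np.round(proj(c,tip+a*.021*Rt[:,1]+b*.002*Rt[:,0])) for a in(1,-1) for b in(1,-1)])
im=c['color'];cv2.imwrite('pics/w2c.png',cv2.resize(im[100:350,150:480],None,fx=2.4,fy=2.4,interpolation=cv2.INTER_CUBIC)[:,:,::-1])
E
```

```text
rot(tool,deg) [0.04 0.24 0.46] | 0.5  then shift in NEW tool axes mm [ 2.3  3.1 -0.9]  in OLD [ 2.3  3.1 -0.9]
slot [319. 205.] [array([347., 200.]), array([346., 209.]), array([291., 200.]), array([291., 209.])]
tip [315. 220.] [array([338., 218.]), array([338., 222.]), array([292., 218.]), array([292., 222.])]
```

View pics/w2c.png

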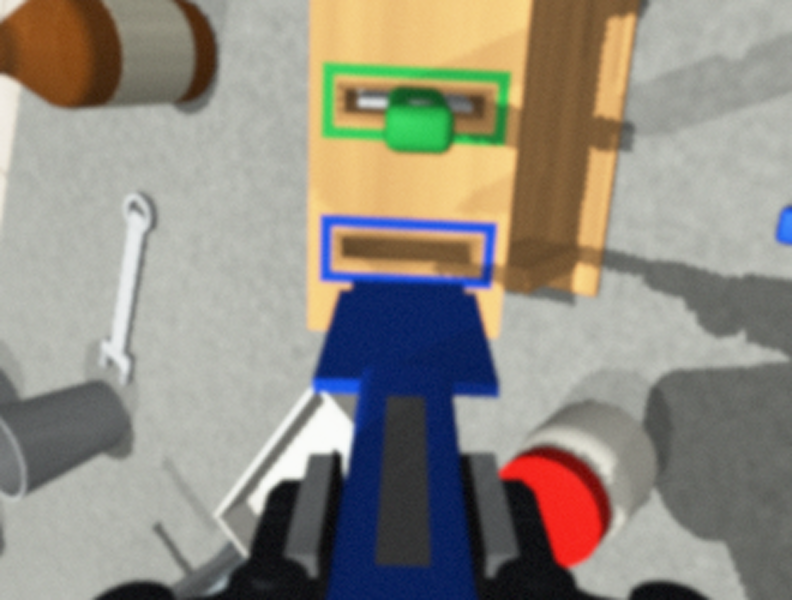

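The wrist crop shows the free slot's frame at crop px (407,252), turned about 3° in the image relative to the blade. The blade tip edge is at (353..465,285). Next I'll get the sub-pixel angle and offset.

```bash
python3 - <<'E'
from h import *
c=dict(np.load('w2.npz'));im=c['color'];d=np.load('p2.npz');p,Rt=d['p'],d['Rt']
h=cv2.cvtColor(im,cv2.COLOR_RGB2HSV)
m=cv2.inRange(h,(105,120,150),(130,255,255));m[:185]=0;m[222:]=0;m[:,:280]=0;m[:,360:]=0
g=cv2.inRange(h,(50,150,60),(75,255,255));g[:120]=0;g[160:]=0;g[:,:280]=0;g[:,370:]=0
out={}
for n,k in(('blue',m),('green',g)):
    cn=cv2.convexHull(np.argwhere(k)[:,::-1].astype(np.float32))
    q=cv2.approxPolyDP(cn,4,True)[:,0]; r=cv2.minAreaRect(cn);print(n,q.tolist(),r)
    out[n]=q
def plane(u,v,n):
    o,dd=ray(c,u,v);return o+dd*((SLOT-o)@n)/(dd@n)
for n,q in out.items():
    w=np.array([plane(*x,LZ) for x in q]);print(n,w.round(4).tolist())
    e=np.linalg.norm(w-np.roll(w,-1,0),axis=1);print('sides',e.round(4),'c',w.mean(0).round(4))
dk=cv2.inRange(h,(105,120,40),(130,255,140));dk[:210]=0
for y in range(214,270,4):
    x=np.where(dk[y])[0];print(y,x.min() if len(x) else None,x.max() if len(x) else None,end='; ')
E
```

```text
blue [[355.0, 194.0], [352.0, 219.0], [284.0, 215.0], [285.0, 190.0]] ((319.1108703613281, 204.6719512939453), (71.44285583496094, 26.731613159179688), 2.726311206817627)
green [[361.0, 131.0], [358.0, 159.0], [285.0, 154.0], [286.0, 127.0]] ((322.75689697265625, 144.1187744140625), (75.2116928100586, 30.852035522460938), 3.012787342071533)
blue [[0.4789, -0.2338, 0.0947], [0.4673, -0.2094, 0.0958], [0.5209, -0.1844, 0.1372], [0.5326, -0.2085, 0.1362]]
sides [0.027  0.0722 0.0268 0.0725] c [ 0.4999 -0.209   0.1159]
green [[0.5066, -0.2895, 0.0929], [0.495, -0.2655, 0.0939], [0.5493, -0.2405, 0.1357], [0.5605, -0.2635, 0.1348]]
sides [0.0267 0.073  0.0256 0.0729] c [ 0.5278 -0.2648  0.1143]
214 351 551; 218 298 550; 222 293 342; 226 291 571; 230 290 593; 234 289 638; 238 287 350; 242 286 352; 246 285 353; 250 283 354; 254 282 355; 258 301 356; 262 301 356; 266 300 337;
```

```bash
cat >> h.py <<'E'
az=np.radians(-64.2); LY=np.array([np.cos(az),np.sin(az),0]); hz=np.array([LY[1],-LY[0],0])
LZ=hz*np.sin(np.radians(35))+np.array([0,0,np.cos(np.radians(35))]); LX=np.cross(LY,LZ); RI=frame(-LZ,-LX*np.sign(LX[0]))
E
python3 - <<'E'
from h import *
plan(SLOT+LZ*(.175-.019)-RI[:,1]*.0018,RI)
E
```

```text
rot(tool,deg) [-0.03  1.83  2.96] | 3.5  then shift in NEW tool axes mm [-4.1  2.  40. ]  in OLD [-2.9  1.8 40.1]
```

Call:
send_rows:
  motion:
    - [0,0,0,0,0.92,1.48,255]
    - [0,0,0,0,0.91,1.48,255]
    - [-0.002,0.001,0.01,0,0,0,255]
    - [-0.002,0.001,0.01,0,0,0,255]
    - [0,0,0.01,0,0,0,255]
    - [0,0,0.01,0,0,0,255]
    - [0,0,0,0,0,0,255]
    - [0,0,0,0,0,0,255]
    - [0,0,0,0,0,0,255]

```text
t: 8.67
position: [0.4208, -0.2483, 0.2442]
tcp_rot: [-2.529, 0.0, -1.121]
force: [-0.8, 0.1, 0.2]
gripper_width: 0.276
grasp_force: 59.0
```

```bash
python3 - <<'E'
from h import *
plan(SLOT+LZ*(.175-.019)-RI[:,1]*.0018,RI)
c=cap('wrist');np.savez('w3.npz',**c);s=cap('side');np.savez('s3.npz',**s)
p,Rt=pose();tip=p+Rt[:,2]*.146
for cc in(c,s):print([np.round(proj(cc,SLOT+a*.029*LX+b*.005*LY)) for a in(1,-1) for b in(1,-1)],'tip',np.round(proj(cc,tip),1),[np.round(proj(cc,tip+a*.021*Rt[:,1])) for a in(1,-1)])
a=cv2.resize(c['color'][150:270,250:390],(700,600),interpolation=cv2.INTER_CUBIC)
cv2.imwrite('pics/w3c.png',a[:,:,::-1])
cv2.imwrite('pics/s3c.png',cv2.resize(s['color'][220:340,310:450],(700,600),interpolation=cv2.INTER_CUBIC)[:,:,::-1])
E
```

```text
rot(tool,deg) [-0.08 -0.02 -0.05] | 0.1  then shift in NEW tool axes mm [-0.9 -0.7 -0.2]  in OLD [-0.9 -0.7 -0.2]
[array([349., 214.]), array([348., 224.]), array([286., 214.]), array([287., 224.])] tip [315.8 220.6] [array([339., 221.]), array([293., 221.])]
[array([353., 295.]), array([350., 293.]), array([365., 277.]), array([362., 276.])] tip [356.6 283.6] [array([352., 290.]), array([361., 277.])]
```

View pics/w3c.png

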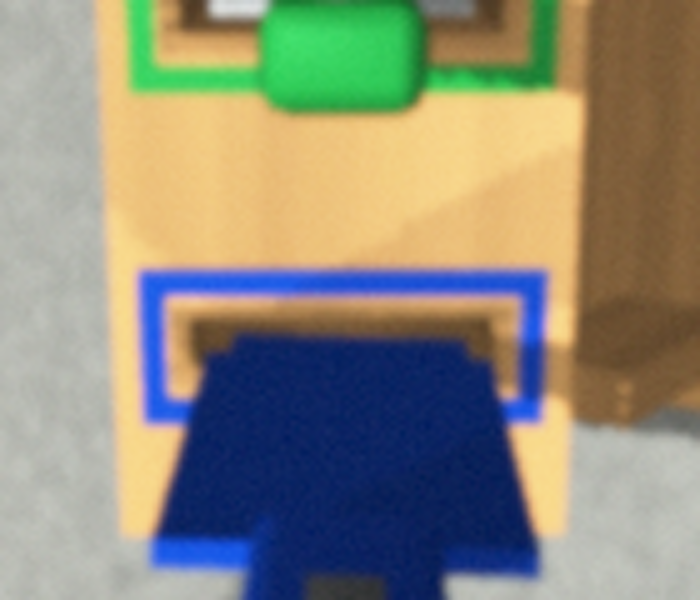

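View pics/s3c.png

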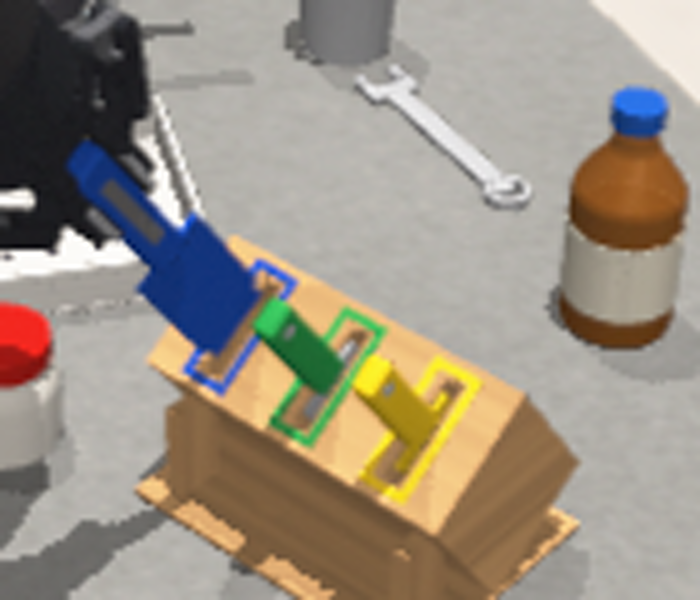

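The slot frame is now square to the blade, and the tip is about 1 mm right and 1.5 mm towards green. I'll correct that and insert.

Call:
send_rows:
  motion:
    - [-0.0016,-0.001,0,0,0,0,255]
    - [0,0,0.005,0,0,0,255]
    - [0,0,0.005,0,0,0,255]
    - [0,0,0.005,0,0,0,255]
    - [0,0,0.005,0,0,0,255]
    - [0,0,0.005,0,0,0,255]
    - [0,0,0.005,0,0,0,255]
    - [0,0,0,0,0,0,255]
    - [0,0,0,0,0,0,255]
  squeeze: 40

```text
t: 9.52
position: [0.4362, -0.2387, 0.22]
tcp_rot: [-2.529, 0.001, -1.122]
force: [0.3, -0.1, -0.8]
gripper_width: 0.267
grasp_force: 59.0
```

```bash
python3 - <<'E'
from h import *
s=env.read_state();p,Rt=pose();print('force tool',(Rt.T@s['force']).round(1),'torque',(Rt.T@s['ft_torque']).round(2));plan(SLOT+LZ*(.105-.035-.019),RI)
E
```

```text
force tool [0.2 0.3 0.8] torque [-2.01  0.03  0.05]
rot(tool,deg) [-0.09 -0.01 -0.07] | 0.1  then shift in NEW tool axes mm [ 1.   2.  74.5]  in OLD [ 1.   2.1 74.5]
```

Call:
send_rows:
  motion:
    - [0,0,0.006,0,0,0,255]
    - [0,0,0.006,0,0,0,255]
    - [0,0,0.006,0,0,0,255]
    - [0,0,0.006,0,0,0,255]
    - [0,0,0.006,0,0,0,255]
    - [0,0,0.006,0,0,0,255]
    - [0,0,0.006,0,0,0,255]
    - [0,0,0.006,0,0,0,255]
    - [0,0,0.006,0,0,0,255]
    - [0,0,0.006,0,0,0,255]
    - [0,0,0.006,0,0,0,255]
    - [0,0,0.003,0,0,0,255]
    - [0,0,0,0,0,0,255]

```text
t: 10.6
position: [0.472, -0.2214, 0.1632]
tcp_rot: [-2.529, 0.001, -1.122]
force: [-0.4, 0.4, -1.0]
gripper_width: 0.272
grasp_force: 59.0
```

```bash
python3 - <<'E'
from h import *
s=env.read_state();p,Rt=pose();print('force tool',(Rt.T@s['force']).round(1),'torque',(Rt.T@s['ft_torque']).round(2));plan(SLOT+LZ*(.105-.035-.019),RI)
E
```

```text
force tool [-0.5  0.7  0.7] torque [-2.02 -0.01 -0.03]
rot(tool,deg) [-0.08  0.   -0.09] | 0.1  then shift in NEW tool axes mm [1.1 2.  5.2]  in OLD [1.1 2.  5.2]
```

Call:
send_rows:
  motion:
    - [0,0,0.002,0,0,0,255]
    - [0,0,0.002,0,0,0,255]
    - [0,0,0.002,0,0,0,255]
    - [0,0,0.001,0,0,0,255]
    - [0,0,0,0,0,0,255]

```text
t: 11.02
position: [0.4753, -0.2212, 0.1601]
tcp_rot: [-2.529, -0.003, -1.121]
force: [-12.5, -3.0, 16.0]
gripper_width: 0.273
grasp_force: 59.2
```

Call:
send_rows:
  motion:
    - [0,0,-0.001,0,0,0,255]
    - [0,0,0,0,0,0,0]
    - [0,0,0,0,0,0,0]
    - [0,0,0,0,0,0,0]
    - [0,0,0,0,0,0,0]
    - [0,0,0,0,0,0,0]
    - [0,0,0,0,0,0,0]
    - [0,0,0,0,0,0,0]
    - [0,0,-0.01,0,0,0,0]
    - [0,0,-0.02,0,0,0,0]
    - [0,0,-0.03,0,0,0,0]
    - [0,0,-0.03,0,0,0,0]
    - [0,0,-0.03,0,0,0,0]
    - [0,0,-0.03,0,0,0,0]
    - [0,0,0,0,0,0,0]

```text
t: 12.27
position: [0.3963, -0.2603, 0.2878]
tcp_rot: [-2.527, -0.009, -1.123]
force: [0.1, 0.3, 0.1]
gripper_width: 1.001
grasp_force: 0.0
```

```bash
python3 - <<'E'
from h import *
c=cap('wrist');s=cap('side')
end=SLOT+LZ*.105
for cc in(c,s):print('shoulder',np.round(proj(cc,SLOT)),'end',np.round(proj(cc,end)))
a=cv2.resize(c['color'][100:300,220:420],(400,400),interpolation=cv2.INTER_CUBIC)
b=cv2.resize(s['color'][220:340,330:450],(400,400),interpolation=cv2.INTER_CUBIC)
cv2.imwrite('pics/w4.png',np.hstack([a,b])[:,:,::-1])
print(pose()[0],env.read_state()['joint_pos'].round(2),env.read_state()['gripper_width'])
E
```

```text
shoulder [320. 207.] end [321. 239.]
shoulder [357. 285.] end [342. 270.]
[ 0.39688347 -0.25838288  0.28360535] [-0.65 -0.09 -0.31 -0.61 -1.11  1.3 ] 1.0047815193995673
```

View pics/w4.png

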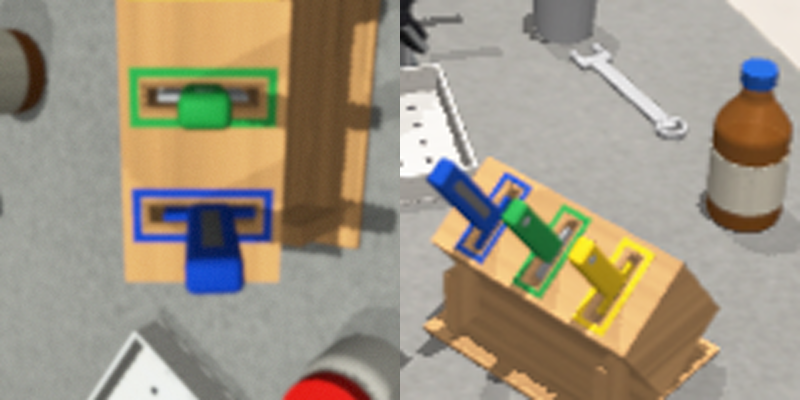

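The crop shows the blue scraper with its shoulder on the face and its handle level with its neighbours, so it is home and released. Next is the lever: re-check the red grip by mask and plan a top-down grasp.

```bash
cat >> h.py <<'E'
RL=frame([0,0,-1],-SY)
E
python3 - <<'E'
from h import *
t=cap('top');s=cap('side')
C=[]
for c,box in((t,(195,150,240,200)),(s,(322,175,365,200))):
    m=cv2.inRange(cv2.cvtColor(c['color'],cv2.COLOR_RGB2HSV),(0,150,90),(5,255,255));k=np.zeros_like(m);x0,y0,x1,y1=box;k[y0:y1,x0:x1]=m[y0:y1,x0:x1]
    q=np.argwhere(k)[:,::-1];C.append(q.mean(0));print(q.mean(0),len(q))
g,e=tri(ray(t,*C[0]),ray(s,*C[1]));print('grip',g.round(4),np.round(e,4))
p0,R0=pose();p1=p0+[0,0,.08]
print('up in tool',(R0.T@[0,0,.08]).round(4));plan(p1,RL,p1,R0)
tgt=g.copy();tgt[2]=.25;print('shift then (RL axes)',(RL.T@(tgt-p1)*1e3).round(1))
E
```

```text
[220.20472441 173.51968504] 127
[340.16666667 185.26923077] 78
grip [0.6233 0.2516 0.1773] [0.0004 0.0004]
up in tool [-0.     -0.046  -0.0654]
rot(tool,deg) [-32.22 -17.22 -54.49] | 65.6  then shift in NEW tool axes mm [0. 0. 0.]  in OLD [0. 0. 0.]
shift then (RL axes) [ 153.4 -535.5  111.6]
```

Call:
send_rows:
  motion:
    - [0,-0.0153,-0.0218,0,0,0,0]
    - [0,-0.0153,-0.0218,0,0,0,0]
    - [0,-0.0153,-0.0218,0,0,0,0]
    - [0,0,0,-2.93,-1.57,-4.95,0]
    - [0,0,0,-2.93,-1.57,-4.95,0]
    - [0,0,0,-2.93,-1.57,-4.95,0]
    - [0,0,0,-2.93,-1.57,-4.95,0]
    - [0,0,0,-2.93,-1.57,-4.95,0]
    - [0,0,0,-2.93,-1.57,-4.95,0]
    - [0,0,0,-2.93,-1.57,-4.95,0]
    - [0,0,0,-2.93,-1.57,-4.95,0]
    - [0,0,0,-2.93,-1.57,-4.95,0]
    - [0,0,0,-2.93,-1.57,-4.95,0]
    - [0,0,0,-2.93,-1.57,-4.95,0]
    - [0,0,0,0,0,0,0]

```text
t: 13.72
position: [0.3979, -0.2564, 0.3599]
tcp_rot: [3.139, 0.006, -0.132]
force: [1.0, 0.7, -0.6]
gripper_width: 1.001
grasp_force: 0.0
```

Call:
send_rows:
  motion:
    - [0.0096,-0.0335,0.007,0,0,0,0]
    - [0.0096,-0.0335,0.007,0,0,0,0]
    - [0.0096,-0.0335,0.007,0,0,0,0]
    - [0.0096,-0.0335,0.007,0,0,0,0]
    - [0.0096,-0.0335,0.007,0,0,0,0]
    - [0.0096,-0.0335,0.007,0,0,0,0]
    - [0.0096,-0.0335,0.007,0,0,0,0]
    - [0.0096,-0.0335,0.007,0,0,0,0]
    - [0.0096,-0.0335,0.007,0,0,0,0]
    - [0.0096,-0.0335,0.007,0,0,0,0]
    - [0.0096,-0.0335,0.007,0,0,0,0]
    - [0.0096,-0.0335,0.007,0,0,0,0]
    - [0.0096,-0.0335,0.007,0,0,0,0]
    - [0.0096,-0.0335,0.007,0,0,0,0]
    - [0.0096,-0.0335,0.007,0,0,0,0]
    - [0.0096,-0.0335,0.007,0,0,0,0]
    - [0,0,0,0,0,0,0]
    - [0,0,0,0,0,0,0]

```text
t: 15.22
position: [0.6234, 0.2533, 0.2464]
tcp_rot: [3.139, 0.005, -0.139]
force: [0.2, -1.6, 0.4]
gripper_width: 1.001
grasp_force: 0.0
```

```bash
python3 - <<'E'
from h import *
g=np.array([.6233,.2516,.176]);t=g+SX*.004;t[2]-=.019
plan(t,RL);print(pose()[0],env.read_state()['joint_pos'].round(2))
c=cap('wrist');m=cv2.inRange(cv2.cvtColor(c['color'],cv2.COLOR_RGB2HSV),(0,150,90),(5,255,255))
n,l,st,ce=cv2.connectedComponentsWithStats(m)
for i in range(1,n):
    if st[i][4]>100:print(st[i],ce[i].round(1),onz(c,*ce[i],.179).round(4))
print('pred',proj(c,g))
E
```

```text
rot(tool,deg) [0.13 0.26 0.02] | 0.3  then shift in NEW tool axes mm [ 4.1  1.7 89.4]  in OLD [ 4.5  1.5 89.4]
[0.62343598 0.2533026  0.24636693] [ 0.67  0.35  0.03 -0.   -1.26  0.76]
[ 307  208   25   90 1683] [318.5 252. ] [0.6231 0.2514 0.179 ]
[ 21 310  37  31 845] [ 39.1 325.4] [0.594  0.4642 0.179 ]
pred (np.float64(318.1458962194125), np.float64(250.13228356700682))
```

Call:
send_rows:
  motion:
    - [0.0045,0.0015,0.014,0,0,0,0]
    - [0,0,0.015,0,0,0,0]
    - [0,0,0.015,0,0,0,0]
    - [0,0,0.015,0,0,0,0]
    - [0,0,0.015,0,0,0,0]
    - [0,0,0.015,0,0,0,0]
    - [0,0,0,0,0,0,0]
    - [0,0,0,0,0,0,255]
    - [0,0,0,0,0,0,255]
    - [0,0,0,0,0,0,255]
    - [0,0,0,0,0,0,255]
    - [0,0,0,0,0,0,255]
    - [0,0,0,0,0,0,255]
    - [0,0,0,0,0,0,255]
    - [0,0,0,0,0,0,255]
    - [0,0,0,0,0,0,255]
    - [0,0,0,0,0,0,255]
    - [0,0,0,0,0,0,255]
  squeeze: 25

```text
t: 16.77
position: [0.6285, 0.2514, 0.1615]
tcp_rot: [-3.139, -0.001, -0.139]
force: [-0.3, 4.8, 2.2]
gripper_width: 0.176
grasp_force: 24.5
```

```bash
python3 - <<'E'
from h import *
p,Rt=pose();print(p)
a=np.radians(60-np.r_[0:117:6.5]);print(len(a)-1)
y=.11*np.sin(a);z=.11*np.cos(a)
for k in range(len(a)-1): print('%.0f: y+%.1f z%.1f'%(np.degrees(a[k]),(y[k]-y[k+1])*1e3,-(z[k+1]-z[k])*1e3),end=' | ')
E
```

```text
[0.62852579 0.25140967 0.16153119]
17
60: y+6.8 z-10.4 | 54: y+8.0 z-9.6 | 47: y+9.0 z-8.6 | 40: y+9.9 z-7.5 | 34: y+10.7 z-6.4 | 28: y+11.4 z-5.1 | 21: y+11.9 z-3.8 | 15: y+12.2 z-2.4 | 8: y+12.4 z-1.0 | 2: y+12.5 z0.4 | -5: y+12.3 z1.8 | -12: y+12.1 z3.2 | -18: y+11.6 z4.5 | -24: y+11.0 z5.8 | -31: y+10.3 z7.0 | -38: y+9.4 z8.1 | -44: y+8.5 z9.2 |
```

Call:
send_rows:
  motion:
    - [0,0.0033,-0.0054,0,0,0,255]
    - [0,0.0035,-0.005,0,0,0,255]
    - [0,0.004,-0.0048,0,0,0,255]
    - [0,0.004,-0.0048,0,0,0,255]
    - [0,0.0045,-0.0043,0,0,0,255]
    - [0,0.0045,-0.0043,0,0,0,255]
    - [0,0.005,-0.0038,0,0,0,255]
    - [0,0.005,-0.0037,0,0,0,255]
    - [0,0.0053,-0.0032,0,0,0,255]
    - [0,0.0054,-0.0032,0,0,0,255]
    - [0,0,0,0,0,0,255]

```text
t: 17.68
position: [0.6223, 0.2084, 0.2061]
tcp_rot: [-3.136, -0.002, -0.138]
force: [-7.6, 8.3, 13.2]
gripper_width: 0.176
grasp_force: 25.2
```

```bash
python3 - <<'E'
from h import *
s=cap('side')
m=cv2.inRange(cv2.cvtColor(s['color'],cv2.COLOR_RGB2HSV),(0,150,90),(5,255,255));n,l,st,ce=cv2.connectedComponentsWithStats(m)
for i in range(1,n):
    if 10<st[i][4] and st[i][0]<370:print(st[i],ce[i])
p,Rt=pose();print('grip pred',proj(s,p+[0,0,.019]),p)
E
```

```text
[309 163   6   6  30] [311.2 165.3]
[333 179   9   4  33] [337.33333333 180.54545455]
[349 178   4   4  13] [350.15384615 179.46153846]
[300 281  20  17 276] [309.57608696 288.51449275]
grip pred (np.float64(344.1426267316856), np.float64(178.12507291543764)) [0.62223422 0.20842051 0.2060056 ]
```

Call:
send_rows:
  motion:
    - [0,0.0057,-0.002,0,0,0,255]
    - [0,0.0057,-0.002,0,0,0,255]
    - [0,0.006,-0.0013,0,0,0,255]
    - [0,0.006,-0.0012,0,0,0,255]
    - [0,0.0061,-0.0006,0,0,0,255]
    - [0,0.0061,-0.0005,0,0,0,255]
    - [0,0.0062,0,0,0,0,255]
    - [0,0.0062,0,0,0,0,255]
    - [0,0.0062,0.0005,0,0,0,255]
    - [0,0.0062,0.0005,0,0,0,255]
    - [0,0,0,0,0,0,255]

```text
t: 18.65
position: [0.6125, 0.1457, 0.2134]
tcp_rot: [-3.14, -0.001, -0.139]
force: [-14.7, 2.3, 21.8]
gripper_width: 0.18
grasp_force: 28.0
```

Call:
send_rows:
  motion:
    - [0,0.0038,0.0004,0,0,0,255]
    - [0,0.0038,0.0005,0,0,0,255]
    - [0,0.0038,0.0007,0,0,0,255]
    - [0,0.0038,0.0008,0,0,0,255]
    - [0,0.0037,0.0009,0,0,0,255]
    - [0,0.0037,0.001,0,0,0,255]
    - [0,0.0037,0.0011,0,0,0,255]
    - [0,0.0036,0.0013,0,0,0,255]
    - [0,0.0036,0.0014,0,0,0,255]
    - [0,0.0035,0.0015,0,0,0,255]
    - [0,0.0035,0.0016,0,0,0,255]
    - [0,0.0034,0.0018,0,0,0,255]
    - [0,0.0033,0.0019,0,0,0,255]
    - [0,0,0,0,0,0,255]

```text
t: 19.82
position: [0.6047, 0.0988, 0.1942]
tcp_rot: [3.141, 0.004, -0.14]
force: [-5.9, 1.8, 1.8]
gripper_width: 0.174
grasp_force: 27.5
```

Call:
send_rows:
  motion:
    - [0,0.0032,0.002,0,0,0,255]
    - [0,0.0032,0.0021,0,0,0,255]
    - [0,0.0031,0.0022,0,0,0,255]
    - [0,0.003,0.0023,0,0,0,255]
    - [0,0.003,0.0024,0,0,0,255]
    - [0,0.0029,0.0025,0,0,0,255]
    - [0,0.0028,0.0026,0,0,0,255]
    - [0,0.0027,0.0027,0,0,0,255]
    - [0,0.0026,0.0028,0,0,0,255]
    - [0,0.0025,0.0029,0,0,0,255]
    - [0,0.0024,0.003,0,0,0,255]
    - [0,0,0,0,0,0,255]

```text
t: 20.82
position: [0.6006, 0.0683, 0.1661]
tcp_rot: [-3.141, 0.004, -0.14]
force: [-5.1, 3.2, -0.7]
gripper_width: 0.176
grasp_force: 26.6
```

```bash
python3 - <<'E'
from h import *
p,Rt=pose();d=(p-np.array([.607,.158,0]))@SY;print(p,'y',d,'phi',np.degrees(np.arcsin(d/.11)))
t=cap('top','t5.png');s=cap('side','s5.png')
E
```

```text
[0.60055759 0.0683087  0.16612783] y -0.08968987808813789 phi -54.62322362645402
```

Call:
send_rows:
  motion:
    - [0,0,0,0,0,0,0]
    - [0,0,0,0,0,0,0]
    - [0,0,0,0,0,0,0]
    - [0,0,0,0,0,0,0]
    - [0,0,0,0,0,0,0]
    - [0,0,0,0,0,0,0]
    - [0,0,0,0,0,0,0]
    - [0,0,-0.015,0,0,0,0]
    - [0,0,-0.03,0,0,0,0]
    - [0,0,-0.03,0,0,0,0]
    - [0,0,-0.03,0,0,0,0]
    - [0.03,0,-0.02,0,0,0,0]
    - [0.03,0,-0.02,0,0,0,0]
    - [0.03,0,0,0,0,0,0]
    - [0.03,0,0,0,0,0,0]
    - [0,0,0,0,0,0,0]
    - [0,0,0,0,0,0,0]

```text
t: 22.33
position: [0.7223, 0.0508, 0.3099]
tcp_rot: [3.14, 0.003, -0.141]
force: [-0.3, -0.5, -0.3]
gripper_width: 1.001
grasp_force: 0.0
```

```bash
python3 - <<'E'
from h import *
t=cap('top');s=cap('side')
a=cv2.resize(t['color'][150:280,200:460],(800,400),interpolation=cv2.INTER_CUBIC)[:, :]
b=cv2.resize(s['color'][155:305,230:430],(533,400),interpolation=cv2.INTER_CUBIC)
a=cv2.resize(t['color'][150:290,200:340],(400,400),interpolation=cv2.INTER_CUBIC);b=cv2.resize(s['color'][165:315,250:400],(400,400),interpolation=cv2.INTER_CUBIC)
cv2.imwrite('pics/f.png',np.hstack([a,b])[:,:,::-1])
E
```

```text
(no output)
```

View pics/f.png

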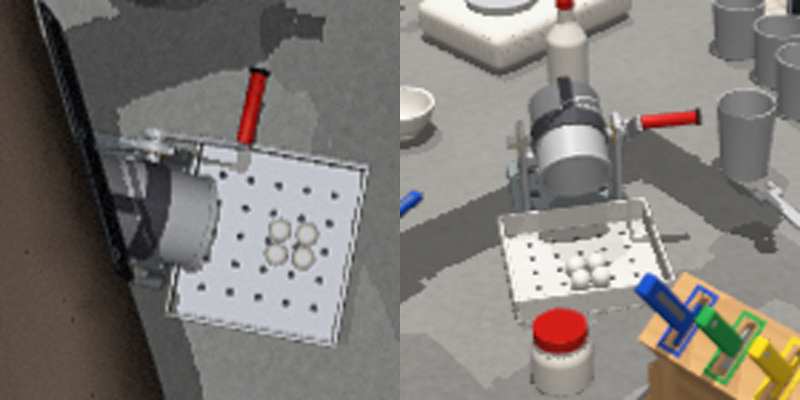

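All four balls lie in the tray, around crop px (292,243). The jar is tipped, the scraper is still home, and the robot is clear, so I'm handing in.

```bash
python3 -c "
from station import env
print(env.finish_job())"
```

```text
the job is handed in; nothing more can be done
None
```

The job is handed in: the scraper is fully home in the blue-edged slot, the jar was tipped by its lever to about 2.0 rad and left there, and all four balls are in the tray. No result came back from the judging, so this rests on my last camera pictures.

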